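# Re-pin the joint of a folding stand

### The arm

A 7-joint arm with a two-finger parallel gripper is mounted at the origin on the work surface. World frame = base frame: x ahead of the robot, y to its left, z up, the work surface at z = 0. Lengths are in m, angles in rad, forces in N, time in s.
With the tool pointing down it reaches from about 0.425 to 0.925 m from the base axis. Payload 6.8 kg.
Tool frame: the origin (TCP) lies where the fingers leave the gripper's body, on its centre line; the fingertips stand 73 mm ahead of it and the grasp point (between the pads) lies 54 mm ahead of it; z points along the fingers, y is the direction in which the jaws open and shut (so a half turn about z gives the same grasp; the last joint's range is limited). The gripper opens to 85 mm and grips with 20 to 120 N. Pads are 22 mm wide; open, the fingers measure 114 mm over their backs; the gripper's body (76 mm by 85 mm) begins 54 mm behind the grasp point. The pads swing forward as they close: fully open they stand 13 mm farther back than shut.
Start: joints at [1.067, 0.477, 0.022, 1.555, -0.011, 1.109, -0.083], TCP at [0.26, -0.623, 0.304] pointing down, gripper open.
Joint ranges: [-2.96, 2.96], [-0.34, 2.1], [-1.41, 1.46], [0.24, 2.44], [-1.37, 4.51], [0.17, 1.92], [-2.96, 2.96]. Speed limits (rad/s): [2.39, 2.39, 3.14, 3.14, 3.14, 3.14, 3.14].

### API

Orientations are given as a rotation vector (axis times angle).
In Python, from bench import r gives the robot as it stands.
- The arm moves only by the shell command python3 -m handwheel 'ROWS' [FORCE]. ROWS is JSON, a list that holds one entry, the list of rows, each a list of 7 numbers: the shift along the world's x, y, z in m, then the turn, a rotation vector about the world's x, y, z in rad, then the finger opening in m, from 0 to 0.0854. A call has 1 to 10 rows; each row shifts and turns the commanded pose from where the row before left it; what a row does not reach is not made up. A row lasts 1/12 s, in which the tool goes at most 41.7 mm and 7.16 degrees, less where a joint would pass 70% of its speed; a pose out of reach is approached as far as the arm can. A call is refused whole if a number of a shift passes 0.0417 or a number of a turn 0.125, either way. A call with a gripper value outside its range is refused whole. The fingers move at their own pace and stop on an object; FORCE is the grip in N (left out, the last holds). Time passes only in rows, so rows that do not move let the fingers close. It gives the time, the measured TCP pose, the force and the opening at its end, in the units of the state.
- r.get_obs(): the state, without advancing time (a new reading comes with each control period).
- r.grab_frame(name): name is "scene" or "top"; returns (picture, depth): 480x640x3 uint8, red, green, blue; 480x640 float32, m along the optical axis (not along the pixel's ray), 0 where there is no reading.
- r.get_calibration(name): a dict with "vertical_fov" (degrees; the focal length in pixels is half the picture's height over the tangent of half this angle, whatever the lens; pixels are square), "cx", "cy" (the principal point, pixels), "R" (3x3) and "t" (3): a world point X has camera coordinates R X + t. Camera axes: x right, y down, z forward; pixel columns grow to the right and rows downward; lengths in m; the calibration is good to about 2 mm. A picture is of the moment at which its call begins. get_calibration takes no time and is no camera call.
- r.hand_in(): hands the job in, once; it reports no verdict.
Trained networks look in the newest picture that a camera, given by its name, has taken for a name from the list of things; names that differ only in an ending like _2 or _b are one class to them, and where a whole thing is asked for, a point or a joint stands for the part that bears it (a point fixed in the world has none). Each returns a list of dicts, best first, with "p" (0 to 1); they miss things now and then, are a little off and sometimes report something else, mostly with a low value. They report only what shows in the picture. A call takes as long as a camera call. They do not tell look-alikes from the thing itself.
- r.masks_of(label, camera): "pixels" (480x640 bool, what is visible of it) and "at" ([column, row] in pixels, amid what is visible of it).
The state is a dict: "clock": time; "joints": joint angles; "qvel": joint speeds; "tau": joint torques, N m; "tcp_pos": TCP position; "orientation": TCP orientation; "contact_force": force on the tool from outside, world axes, zero at the start; "moment": the same for the moment, N m; "grip_width": finger opening in m.
Only numpy, scipy, OpenCV 4.12 (cv2) and the standard library are available. Lean on these libraries where they do the work, as an engineer would, in place of code of your own. Each camera call takes 0.05 s, during which the arm holds its last target.

### The job

Take the red-handled pivot pin out of its wooden holder and thread it down through the eye of the blue arm, then the eye of the yellow arm below, and into the hole of the grey foot, until its collar rests fully home on the blue arm; then let go. The two stiff arms have swung out of line, so feel for each hole and ease the arms into line with the pin as you go: do not force the pin down while it is blocked, and leave the other things on the bench where they are.

Things in the scene. Friction and masses are not known exactly. Their poses are not given: they have to be found in the camera images.
- foot: Grey steel foot of a folding stand, bolted to the bench, 280 x 56 mm along its x and y, plate 10 mm thick with a 48 x 56 mm block 30 mm high in the middle. Origin: centre of the underside; z up. Over it lie two flat arms, blue above yellow; in line, their eyes and the foot's hole share the vertical axis through the origin. Over 60 N between pin (or fingers) and foot or arms does damage.
- foot_hole (a point): Centre of the mouth of the vertical hole through the foot's block, 13.5 mm across, 30 mm above the bench; axes as foot. The arm eyes above it are NOT measured: each starts anywhere up to 12 mm off this axis to either side along the foot's y (along x within 0.7 mm) and must be seen or felt. An arm stays where left, moves at about 2.6 N sideways at its eye; a pin in the eye takes it along.
- post_blue (a point): Axis of the post on which the blue (upper) arm turns, at the arm's top, 66 mm above the bench; its bolt head adds 6 mm. The arm is 10 mm thick (underside 56 mm up); 115 mm from here its eye is a flat end 34 x 60 mm (foot's x, y) with a 13.5 mm hole. All hole mouths have 1 mm chamfers. Both arms stop about 15 mm to either side.
- post_yellow (a point): Axis of the post on which the yellow (lower) arm turns, on the other side, at this arm's top, 48 mm above the bench. The arm is 10 mm thick (underside 38 mm up, 8 mm above the foot's block and 8 mm below the blue arm) and has the same eye as the blue one, 115 mm from here.
- pin_grip (a point): Centre of the pin's red handle, a square bar 18 x 18 mm, 46 mm tall, faces square to this point's x and y; z points up along the pin. 81 mm above the pin's tip. Below the handle is a collar 26 mm across, 4 mm thick, its underside 54 mm above the tip; steel shank 12 mm across, tapering to 9 mm over its last 2.6 mm. Weighs about 110 g. Fully home, its collar is on the blue arm, the tip 12 mm above the bench.
- holder: Wooden block 70 x 70 x 40 mm fixed to the bench, holding the pin upright in a hole 15 mm across and 30 mm deep in its top. Origin: centre of its underside, z up.
- pin_tip (a point): Centre of the lower end of the pin; z points up along the pin.
- jar: Bystander: red jar, 68 mm across and 55 mm high. Origin: centre of its underside.
- driver: Bystander: yellow screwdriver lying on the bench, along its x. Origin: on its underside.
- tray: Bystander: open black tray 110 x 80 x 30 mm. Origin: centre of its underside.
- pliers: Bystander: pliers with red handles, about 200 mm long along their x, 16 mm high. Origin: on the underside, near the joint.
Not all that is in view belongs to the job. What is shaped like the part that bears pin_grip but black or turquoise is not meant.

How it is judged:
On the way, in this order (a step that is already met when the one before it is completed fails the run):
1. the pin is lifted, its tip over 45 mm above the bench (height (world z) of pin_tip above 0.045 m), for 0.1 s.
2. the pin's tip has come down through the blue eye (z of pin_tip in the frame of foot_hole below 0.025 m and horizontal distance between pin_tip and foot_hole below 0.018 m), for 0.1 s.
3. the pin's tip has come down through the yellow eye (z of pin_tip in the frame of foot_hole below 0.006 m and horizontal distance between pin_tip and foot_hole below 0.018 m), for 0.1 s.
At the end, for the whole second after the job is handed in: The pin stands through both eyes and in the foot's hole: its tip 16 to 21 mm below the mouth of that hole (fully home is 18 mm) and within 3 mm of its axis, upright within 0.06 rad, at rest and released (z of pin_tip in the frame of foot_hole between -0.021 and -0.016 m and horizontal distance between pin_tip and foot_hole below 0.003 m and angle between the z axis of pin_tip and the z axis of foot_hole, either way round below 0.06 rad and linear speed of pin below 0.02 m/s and contact force between the fingers and pin below 0.1 N); the robot touches nothing.
It fails at once if the pin is forced: over 60 N between the pin and the stand (foot and arms) (contact force between pin and foot above 60 N).
It fails at once if the gripper bears on the stand with over 60 N (contact force between the fingers and foot above 60 N).
It fails at once if the jar, screwdriver, tray or pliers is moved over 30 mm (distance of any of jar, driver, tray, pliers from where it was at the start of the episode above 0.03 m).
It also fails if it takes over 72 s, if anything falls off the work surface, if the arm or the gripper's body presses on something with over 40 N, if the wrist force passes 120 N, or if a joint passes its speed limit or range.

## Working session

There is one attempt and no reset: what is moved stays moved. The work goes in short steps, Python scripts to look and compute and a shell command to move; the robot and the scene stay as the last step left them, time stands still between calls to the robot, and variables do not carry over. Pictures are saved under pics/ and viewed, and the job is handed in when it is done.

```bash
ls; mkdir -p pics; python3 - <<'E'
from bench import r
import cv2,numpy as np
print(r.get_obs())
for n in ("scene","top"):
    p,d=r.grab_frame(n); cv2.imwrite(f"pics/{n}0.png",p[:,:,::-1]); np.save(f"{n}0.npy",d)
    print(n,r.get_calibration(n))
E
```

```text
pics
{'clock': 0.0, 'joints': array([ 1.06692066,  0.47779517,  0.02233909,  1.55647967, -0.01149518,
        1.10928162, -0.08308951]), 'qvel': array([ 0.00164396,  0.00176119, -0.00024892,  0.00186456, -0.0006966 ,
        0.00023555, -0.00026501]), 'tau': array([-1.14070635e-04, -5.96453762e+01,  1.60783432e+00, -2.81201345e+01,
        1.24856411e-02,  9.33278556e-03, -1.89495915e-05]), 'tcp_pos': array([ 0.26004175, -0.62239103,  0.30291697]), 'orientation': array([-3.07853827e+00, -6.17339205e-01,  7.81403058e-04]), 'contact_force': array([-0.72930993,  0.59035259,  0.82516645]), 'moment': array([-0.05950901, -0.01409307,  0.01433554]), 'grip_width': 0.08555082406111329}
scene {'vertical_fov': 50.155400911988096, 'cx': 313.946516146355, 'cy': 236.6505249444845, 'R': array([[-0.53378862,  0.84547169,  0.01572675],
       [ 0.51736059,  0.34123368, -0.78479144],
       [-0.66888544, -0.41077633, -0.61956039]]), 't': array([ 0.27083414, -0.21543732,  1.44483645])}
top {'vertical_fov': 54.86081465006395, 'cx': 317.7381083145151, 'cy': 238.3789865941618, 'R': array([[ 3.56668042e-02, -9.99363717e-01,  1.98103374e-04],
       [-9.79433922e-01, -3.49949092e-02, -1.98707196e-01],
       [ 1.98587694e-01,  6.89322148e-03, -9.80058881e-01]]), 't': array([-0.01623485,  0.52578425,  1.12289942])}
```

View pics/scene0.png

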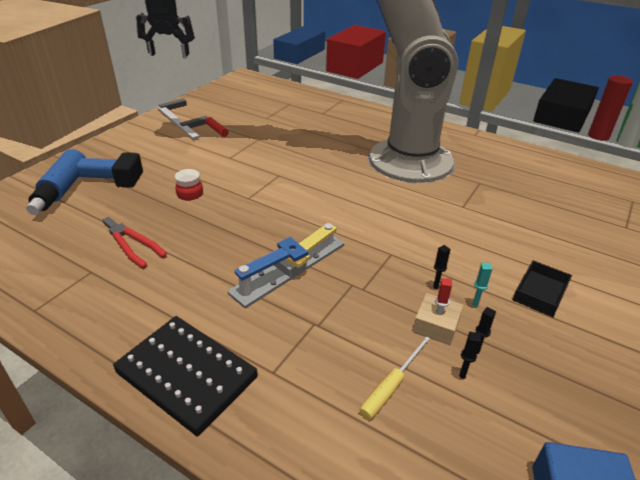

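View pics/top0.png

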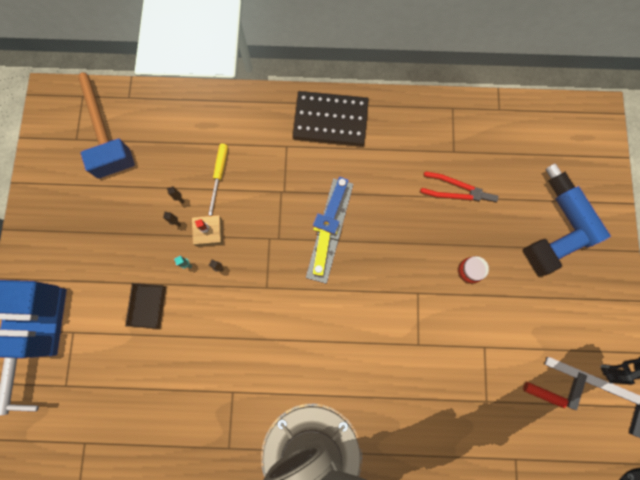

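The scene picture shows the stand at (285,265) and the red pin in its holder at (443,300), with black and turquoise look-alikes around it. In the top picture the pin is at (203,228), the stand at (330,228).

```bash
cat > h.py <<'E'
from bench import r
import cv2,numpy as np
def K(n):
    c=r.get_calibration(n); f=240/np.tan(np.radians(c['vertical_fov'])/2); return f,c['cx'],c['cy'],np.array(c['R']),np.array(c['t'])
def cloud(n,d):
    f,cx,cy,R,t=K(n); v,u=np.mgrid[:480,:640]
    P=np.stack([(u-cx)/f*d,(v-cy)/f*d,d],-1); return (P-t)@R
def ray(n,u,v,z):
    f,cx,cy,R,t=K(n); o=-R.T@t; w=R.T@np.array([(u-cx)/f,(v-cy)/f,1]); return o+w*(z-o[2])/w[2]
def proj(n,X):
    f,cx,cy,R,t=K(n); c=R@np.asarray(X)+t; return c[0]/c[2]*f+cx,c[1]/c[2]*f+cy
E
python3 - <<'E'
from h import *
for n in ("scene","top"):
    im=cv2.imread(f"pics/{n}0.png"); C=cloud(n,np.load(f"{n}0.npy"))
    for l in ("foot","pin_grip","holder","post_blue","post_yellow"):
        for m in r.masks_of(l,n)[:4]:
            px=m['pixels']; Q=C[px]
            print(n,l,round(m['p'],2),np.round(m['at']),px.sum(),np.round(np.percentile(Q,[5,50,95],axis=0),3).tolist() if px.sum() else 0)
    
    x0,y0,w,h=(225,215,130,95) if n=="scene" else (290,165,80,125)
    cv2.imwrite(f"pics/{n}_foot.png",cv2.resize(im[y0:y0+h,x0:x0+w],None,fx=(6 if n=='scene' else 4.8),fy=(6 if n=='scene' else 4.8),interpolation=cv2.INTER_CUBIC))
    x0,y0,w,h=(395,230,130,150) if n=="scene" else (150,170,100,110)
    cv2.imwrite(f"pics/{n}_pin.png",cv2.resize(im[y0:y0+h,x0:x0+w],None,fx=4,fy=4,interpolation=cv2.INTER_CUBIC))
E
```

```text
scene foot 0.74 [279. 264.] 3842 [[0.458, -0.06, 0.006], [0.593, -0.022, 0.025], [0.69, 0.014, 0.068]]
scene pin_grip 0.98 [480. 282.] 438 [[0.452, 0.327, 0.01], [0.46, 0.337, 0.072], [0.466, 0.346, 0.105]]
scene pin_grip 0.92 [483. 323.] 419 [[0.56, 0.366, 0.02], [0.573, 0.378, 0.081], [0.576, 0.385, 0.105]]
scene pin_grip 0.82 [469. 354.] 592 [[0.619, 0.363, 0.002], [0.635, 0.373, 0.07], [0.641, 0.382, 0.106]]
scene pin_grip 0.72 [444. 294.] 404 [[0.541, 0.284, 0.043], [0.553, 0.294, 0.087], [0.558, 0.303, 0.115]]
scene holder 0.97 [435. 320.] 1591 [[0.518, 0.262, 0.004], [0.57, 0.298, 0.04], [0.584, 0.327, 0.043]]
scene holder 0.37 [278. 266.] 3894 [[0.458, -0.062, 0.006], [0.593, -0.022, 0.025], [0.69, 0.014, 0.068]]
scene post_blue 0.6 [279. 261.] 4003 [[0.458, -0.067, 0.003], [0.593, -0.023, 0.022], [0.691, 0.014, 0.068]]
scene post_yellow 0.56 [281. 264.] 3831 [[0.459, -0.061, 0.007], [0.594, -0.023, 0.026], [0.691, 0.014, 0.068]]
top foot 0.66 [327. 229.] 2303 [[0.436, -0.066, 0.006], [0.551, -0.025, 0.045], [0.674, 0.013, 0.068]]
top pin_grip 0.58 [180. 263.] 131 [[0.44, 0.325, 0.021], [0.448, 0.332, 0.087], [0.458, 0.341, 0.106]]
top pin_grip 0.54 [213. 268.] 120 [[0.435, 0.242, 0.003], [0.442, 0.249, 0.086], [0.451, 0.262, 0.106]]
top pin_grip 0.43 [173. 219.] 146 [[0.552, 0.366, 0.019], [0.558, 0.372, 0.083], [0.567, 0.383, 0.104]]
top holder 0.79 [213. 230.] 698 [[0.506, 0.257, 0.012], [0.533, 0.282, 0.038], [0.574, 0.324, 0.043]]
top post_blue 0.71 [333. 229.] 2286 [[0.436, -0.066, 0.007], [0.552, -0.025, 0.045], [0.675, 0.014, 0.068]]
top post_yellow 0.94 [327. 229.] 2370 [[0.435, -0.067, 0.006], [0.552, -0.024, 0.044], [0.675, 0.014, 0.068]]
```

```bash
python3 -c "
import cv2,numpy as np
a=[cv2.imread('pics/%s_pin.png'%n) for n in('scene','top')]
h=max(i.shape[0] for i in a)
a=[cv2.copyMakeBorder(i,0,h-i.shape[0],0,0,cv2.BORDER_CONSTANT) for i in a]
i=np.hstack(a)
cv2.imwrite('pics/pins.png',cv2.resize(i,None,fx=.85,fy=.85))"
```

```text
(no output)
```

View pics/scene_foot.png

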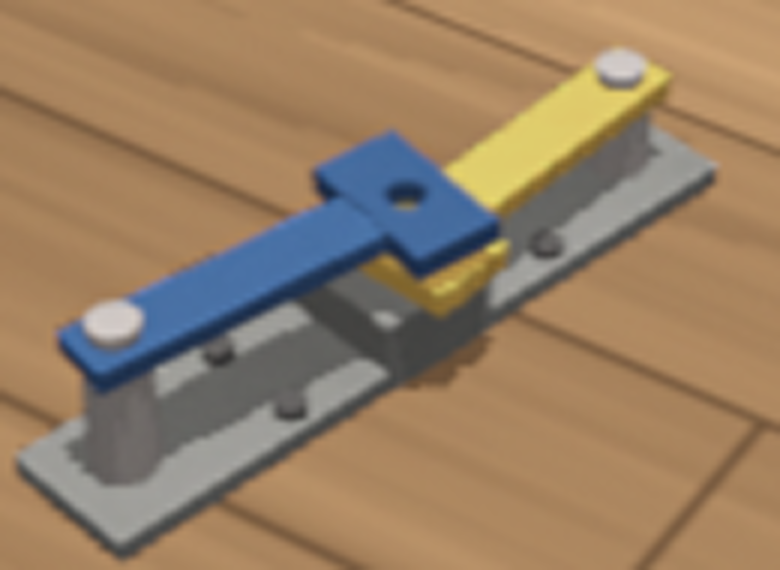

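View pics/top_foot.png

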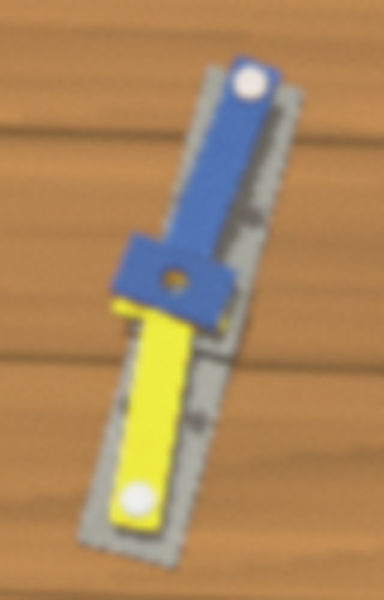

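View pics/pins.png

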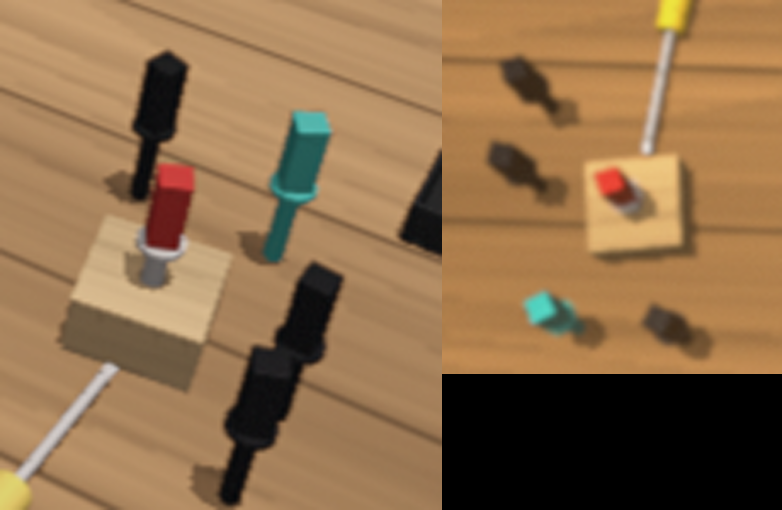

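```bash
python3 - <<'E'
from h import *
for n in ("scene","top"):
    im=cv2.imread(f"pics/{n}0.png"); C=cloud(n,np.load(f"{n}0.npy")); hsv=cv2.cvtColor(im,cv2.COLOR_BGR2HSV).astype(int)
    H,S,V=hsv[...,0],hsv[...,1],hsv[...,2]
    X,Y,Z=C[...,0],C[...,1],C[...,2]
    cs={}
    # bolts: white pix near
    w=(S<45)&(V>150)
    for nm,z,(a,b) in (("bolt_blue",.072,(.63,.72)),("bolt_yel",.054,(.40,.48))):
        m=w&(X>a)&(X<b)&(abs(Y)<.1)&(Z>z-.005)&(Z<z+.006)
        v,u=np.nonzero(m); p=ray(n,u.mean(),v.mean(),z); cs[nm]=p
        print(n,nm,m.sum(),u.mean().round(1),v.mean().round(1),p.round(4),'depthmed',np.median(C[m],axis=0).round(4))
    mid=(cs["bolt_blue"]+cs["bolt_yel"])/2; dd=cs["bolt_blue"]-cs["bolt_yel"]; print("mid",mid.round(4),"dist",np.hypot(*dd[:2]).round(4),"yaw",np.arctan2(dd[1],dd[0]).round(4))
    # foot plate
    m=(Z>.006)&(Z<.014)&(S<70)&(X>.4)&(X<.72)&(abs(Y+.025)<.09)
    if m.sum()>20:
        rc=cv2.minAreaRect(np.float32(C[m][:,:2]*1000)); print("plate",rc)
    red=((H<8)|(H>172))&(S>150)&(X>.49)&(X<.6)&(Y>.24)&(Y<.34)
    t=red&(Z>.110)
    v,u=np.nonzero(t); print("redtop",t.sum(),ray(n,u.mean(),v.mean(),.114).round(4),np.median(C[t],axis=0).round(4),cv2.minAreaRect(np.float32(C[t][:,:2]*1000)))
    m=(Z>.036)&(Z<.045)&(X>.48)&(X<.6)&(Y>.22)&(Y<.36)
    print("holder",cv2.minAreaRect(np.float32(C[m][:,:2]*1000)))
    bl=(H>100)&(H<125)&(S>120)&(abs(Y+.03)<.1)&(X>.45)&(X<.72)
    q=C[bl]; 
    # hole in blue eye
    print("red all",red.sum(), np.median(C[red],axis=0).round(4))
E
```

```text
scene bolt_blue 48 243.2 268.1 [ 0.6758 -0.0533  0.072 ] depthmed [ 0.6771 -0.0525  0.0726]
scene bolt_yel 28 327.9 225.5 [ 4.518e-01 -4.000e-04  5.400e-02] depthmed [4.524e-01 3.000e-04 5.480e-02]
mid [ 0.5638 -0.0268  0.063 ] dist 0.2302 yaw -0.2318
plate ((565.8351440429688, -25.66845703125), (58.332645416259766, 281.35552978515625), 76.32757568359375)
redtop 93 [0.5479 0.2938 0.114 ] [0.5491 0.2938 0.1145] ((547.0269165039062, 293.2762145996094), (19.269933700561523, 17.214189529418945), 21.93452262878418)
holder ((546.3947143554688, 292.87744140625), (74.2928466796875, 69.89669036865234), 7.23687744140625)
red all 263 [0.5531 0.2948 0.103 ]
top bolt_blue 36 341.5 181.9 [ 0.672  -0.0533  0.072 ] depthmed [ 0.6724 -0.0532  0.0716]
top bolt_yel 29 318.2 268.5 [ 0.4488 -0.0013  0.054 ] depthmed [ 0.4498 -0.0009  0.0532]
mid [ 0.5604 -0.0273  0.063 ] dist 0.2292 yaw -0.2288
plate ((560.6226806640625, -27.367820739746094), (55.55701446533203, 279.6454162597656), 76.78827667236328)
redtop 42 [0.541  0.2915 0.114 ] [0.5414 0.2916 0.1131] ((541.4607543945312, 291.7516174316406), (16.17601776123047, 16.04422950744629), 30.419544219970703)
holder ((542.1820068359375, 292.9702453613281), (70.65670013427734, 70.47541809082031), 6.959930419921875)
red all 59 [0.5399 0.2901 0.1117]
```

```bash
python3 - <<'E'
from h import *
from scipy.optimize import minimize
masks={};Cs={}
for n in ("scene","top"):
    im=cv2.imread(f"pics/{n}0.png"); C=cloud(n,np.load(f"{n}0.npy")); hsv=cv2.cvtColor(im,cv2.COLOR_BGR2HSV).astype(int)
    H,S,V=hsv[...,0],hsv[...,1],hsv[...,2];X,Y=C[...,0],C[...,1]
    masks[n]=((H<8)|(H>172))&(S>130)&(X>.49)&(X<.6)&(Y>.24)&(Y<.34)
    P=ray(n,*( (292.5,247.5) if n=="scene" else (326,223.1)),.066); print(n,"blue hole approx",P.round(4))
    # arms lines: fit direction of arm top
    for nm,hue,z in (("blue",(100,125),.066),("yellow",(22,38),.048)):
        m=(H>hue[0])&(H<hue[1])&(S>100)&(abs(C[...,2]-z)<.003)&(abs(Y+.03)<.1)&(X>.42)&(X<.72)
        np.save(f"{n}_{nm}.npy",C[m]); print(n,nm,m.sum())
S=8
def render(n,x,y,yaw):
    c,s=np.cos(yaw),np.sin(yaw)
    pts=[proj(n,[x+c*a-s*b,y+s*a+c*b,z]) for a in(-.009,.009) for b in(-.009,.009) for z in(.068,.114)]
    u0,v0=(395,230) if n=="scene" else (170,200)
    q=((np.array(pts)-[u0,v0]+.5)*S).astype(np.float32)
    h=cv2.convexHull(q).astype(np.int32); k=np.zeros((90*S,90*S),np.float32); cv2.fillConvexPoly(k,h,1.)
    return cv2.resize(k,(90,90),interpolation=cv2.INTER_AREA), masks[n][v0:v0+90,u0:u0+90].astype(float)
for n,b in (("scene",(.5475,.2938)),("top",(.541,.2915))):
    res=[]
    for yaw in np.radians(np.arange(-45,45,5)):
        best=None
        for s0 in ((0,0),):
            o=minimize(lambda p:np.abs(np.subtract(*render(n,p[0]/1000,p[1]/1000,yaw))).sum(),[b[0]*1000,b[1]*1000],method="Nelder-Mead",options=dict(initial_simplex=np.array([[b[0]*1000-2,b[1]*1000-2],[b[0]*1000+3,b[1]*1000],[b[0]*1000,b[1]*1000+3]])))
            res.append((round(float(np.degrees(yaw))),round(o.fun,1),o.x.round(1).tolist()))
    print(n,sorted(res,key=lambda a:a[1])[:8])
E
```

```text
scene blue hole approx [ 0.5679 -0.014   0.066 ]
scene blue 757
scene yellow 317
top blue hole approx [ 0.5635 -0.017   0.066 ]
top blue 424
top yellow 324Traceback (most recent call last):
  File "<stdin>", line 26, in <module>
    res = _minimize_neldermead(fun, x0, args, callback, bounds=bounds,
                               **options)
    fxcc = func(xcc)
    fx = function(np.copy(x), *(wrapper_args + args))
  File "<stdin>", line 26, in <lambda>
  File "<stdin>", line 16, in render
  File "h.py", line 11, in proj
    f,cx,cy,R,t=K(n); c=R@np.asarray(X)+t; return c[0]/c[2]*f+cx,c[1]/c[2]*f+cy
                ~^^^
  File "h.py", line 4, in K
    c=r.get_calibration(n); f=240/np.tan(np.radians(c['vertical_fov'])/2); return f,c['cx'],c['cy'],np.array(c['R']),np.array(c['t'])
ValueError: time passes only in moves, steps and waits
```

```bash
cat > run1.py <<'E'
from h import *
from scipy.optimize import minimize
masks={}
for n in ("scene","top"):
    im=cv2.imread(f"pics/{n}0.png"); C=cloud(n,np.load(f"{n}0.npy")); hsv=cv2.cvtColor(im,cv2.COLOR_BGR2HSV).astype(int)
    H,S,V=hsv[...,0],hsv[...,1],hsv[...,2];X,Y=C[...,0],C[...,1]
    masks[n]=((H<8)|(H>172))&(S>130)&(X>.49)&(X<.6)&(Y>.24)&(Y<.34)
S=8
def render(n,x,y,yaw):
    c,s=np.cos(yaw),np.sin(yaw)
    pts=[proj(n,[x+c*a-s*b,y+s*a+c*b,z]) for a in(-.009,.009) for b in(-.009,.009) for z in(.068,.114)]
    u0,v0=(395,230) if n=="scene" else (170,200)
    q=((np.array(pts)-[u0,v0]+.5)*S).astype(np.float32)
    h=cv2.convexHull(q).astype(np.int32); k=np.zeros((90*S,90*S),np.float32); cv2.fillConvexPoly(k,h,1.)
    return cv2.resize(k,(90,90),interpolation=cv2.INTER_AREA), masks[n][v0:v0+90,u0:u0+90].astype(float)
for n,b in (("scene",(547.5,293.8)),("top",(541,291.5))):
    res=[]
    for yaw in np.radians(np.arange(-45,45,5)):
        o=minimize(lambda p:np.abs(np.subtract(*render(n,p[0]/1000,p[1]/1000,yaw))).sum(),b,method="Nelder-Mead",options=dict(initial_simplex=np.array([[b[0]-2,b[1]-2],[b[0]+3,b[1]],[b[0],b[1]+3]])))
        res.append((round(float(np.degrees(yaw))),round(o.fun,1),o.x.round(1).tolist()))
    print(n,sorted(res,key=lambda a:a[1])[:8])
# arm directions
bolts={"scene":{"blue":(.6758,-.0533),"yellow":(.4518,-.0004)},"top":{"blue":(.672,-.0533),"yellow":(.4488,-.0013)}}
for n in bolts:
    a,b=np.array(bolts[n]["blue"]),np.array(bolts[n]["yellow"]); o=(a+b)/2; ex=(a-b)/np.linalg.norm(a-b); ey=np.array([-ex[1],ex[0]])
    for nm in("blue","yellow"):
        p=np.load(f"{n}_{nm}.npy")[:,:2]; s=1 if nm=="blue" else -1
        x=(p-o)@ex; y=(p-o)@ey; k=(s*x>.03)&(s*x<.1)   # bar part
        f=np.polyfit(x[k],y[k],1); print(n,nm,"bar fit y at eye",f[1].round(4),"at post",np.polyval(f,s*.115).round(4),k.sum())
        for q in np.arange(.0,.12,.02):
            kk=(s*x>q)&(s*x<q+.02); 
            if kk.sum()>5: print("   ",q.round(2),((y[kk].min()+y[kk].max())/2).round(4),(y[kk].max()-y[kk].min()).round(4))
    h=np.array({"scene":(.5679,-.014),"top":(.5635,-.017)}[n])-o; print("hole in foot",(h@ex).round(4),(h@ey).round(4))
E
sed -i 's/^def K(n):/import functools\n@functools.cache\ndef K(n):/' h.py; python3 run1.py
```

```text
scene [(15, np.float64(36.2), [543.4, 292.8]), (10, np.float64(37.3), [543.4, 292.9]), (20, np.float64(40.5), [543.2, 292.5]), (5, np.float64(42.3), [542.8, 292.8]), (25, np.float64(51.7), [542.5, 292.1]), (0, np.float64(52.2), [543.3, 292.5]), (30, np.float64(63.8), [542.8, 292.4]), (-5, np.float64(64.4), [543.1, 292.6])]
top [(-40, np.float64(40.4), [543.1, 293.5]), (-45, np.float64(42.0), [542.6, 293.3]), (-35, np.float64(42.2), [543.0, 293.6]), (40, np.float64(45.0), [543.8, 293.5]), (-30, np.float64(45.4), [542.5, 292.8]), (35, np.float64(47.9), [543.7, 293.5]), (-25, np.float64(48.0), [542.8, 293.0]), (-20, np.float64(49.8), [543.3, 293.3])]
scene blue bar fit y at eye 0.0148 at post 0.002 317
    0.0 0.0121 0.0614
    0.02 0.0184 0.0435
    0.04 0.0088 0.025
    0.06 0.0062 0.024
    0.08 0.0042 0.0264
    0.1 0.0066 0.0156
scene yellow bar fit y at eye 0.0124 at post 0.0011 251
    0.0 0.0374 0.0053
    0.02 0.009 0.0265
    0.04 0.0067 0.0274
    0.06 0.0053 0.0267
    0.08 0.003 0.0261
    0.1 0.0009 0.026
hole in foot 0.001 0.0134
top blue bar fit y at eye 0.0118 at post -0.0026 170
    0.0 0.0102 0.0551
    0.02 0.0077 0.0233
    0.04 0.0055 0.024
    0.06 0.0034 0.024
    0.08 0.0015 0.0235
    0.1 -0.0006 0.0224
top yellow bar fit y at eye 0.0117 at post -0.0001 218
    0.0 0.018 0.0413
    0.02 0.0086 0.0256
    0.04 0.0063 0.0255
    0.06 0.0045 0.0254
    0.08 0.0026 0.0259
    0.1 0.001 0.0248
hole in foot 0.0007 0.0107
```

```bash
cat > run2.py <<'E'
from h import *
from scipy.optimize import minimize
n="scene"; C=cloud(n,np.load("scene0.npy")); im=cv2.imread("pics/scene0.png"); hsv=cv2.cvtColor(im,cv2.COLOR_BGR2HSV).astype(int)
H,S=hsv[...,0],hsv[...,1];X,Y,Z=np.moveaxis(C,-1,0)
m=((H<8)|(H>172))&(S>130)&(X>.5)&(X<.6)&(Y>.24)&(Y<.34)&(Z>.075)&(Z<.108)
# drop edges
m=cv2.erode(m.astype(np.uint8),np.ones((3,3)))>0
p=C[m]; A=np.c_[p[:,1],p[:,2],np.ones(len(p))]; k,res,_,_=np.linalg.lstsq(A,p[:,0],rcond=None)
print(len(p),"front face yaw deg",np.degrees(np.arctan(-k[0])),"rms",np.std(A@k-p[:,0]), p.mean(0))
# bolts by cylinder hull
def cyl(n,x,y,z0,z1,rad,u0,v0,S=8,N=40):
    a=np.linspace(0,2*np.pi,24,endpoint=False)
    pts=[proj(n,[x+rad*np.cos(t),y+rad*np.sin(t),z]) for t in a for z in(z0,z1)]
    h=cv2.convexHull(((np.array(pts)-[u0,v0]+.5)*S).astype(np.float32)).astype(np.int32); k=np.zeros((N*S,N*S),np.float32); cv2.fillConvexPoly(k,h,1.)
    return cv2.resize(k,(N,N),interpolation=cv2.INTER_AREA)
for n in("scene","top"):
    im=cv2.imread(f"pics/{n}0.png"); hsv=cv2.cvtColor(im,cv2.COLOR_BGR2HSV).astype(float)
    w=np.clip((140-hsv[...,1])/80.,0,1) # saturation: head low, arm high
    for nm,z0,c in (("blue",.066,(.674,-.0533)),("yellow",.048,(.450,-.001))):
        u,v=proj(n,[*c,z0+.003]); u0,v0=int(u)-8,int(v)-8
        sub=w[v0:v0+16,u0:u0+16]; gate=cyl(n,*c,z0,z0+.006,.0125,u0,v0,N=16)
        f=lambda p:(np.abs(cyl(n,p[0]/1e3,p[1]/1e3,z0,z0+.006,p[2]/1e3,u0,v0,N=16)-sub)*gate).sum()
        o=minimize(f,[c[0]*1e3,c[1]*1e3,8],method="Nelder-Mead",options=dict(initial_simplex=[[c[0]*1e3+a,c[1]*1e3+b,8+d] for a,b,d in((-2,-2,-1),(3,0,0),(0,3,0),(0,0,2))]))
        print(n,nm,o.x.round(2),round(o.fun,2))
# plate top outline: project model rect edges for visual check
for n in("scene","top"):
    im=cv2.imread(f"pics/{n}0.png"); x0,y0,w,h=(225,215,130,95) if n=="scene" else (290,165,80,125); s=6 if n=="scene" else 4.8
    big=cv2.resize(im[y0:y0+h,x0:x0+w],None,fx=s,fy=s,interpolation=cv2.INTER_CUBIC)
    c,si=np.cos(-.23),np.sin(-.23)
    for z in(.01,):
        q=np.array([proj(n,[.562+c*a-si*b,-.027+si*a+c*b,z]) for a,b in((-.14,-.028),(.14,-.028),(.14,.028),(-.14,.028))])
        cv2.polylines(big,[np.int32((q-[x0,y0]+.5)*s)],True,(0,0,255),1)
    cv2.imwrite(f"pics/{n}_foot_ov.png",big)
E
python3 run2.py
```

```text
94 front face yaw deg 22.021931636605917 rms 0.0013057180993943918 [0.55432317 0.2955578  0.09146132]
scene blue [673.97 -54.65   9.68] 7.84
scene yellow [449.07  -2.09   9.51] 6.99
top blue [677.84 -53.94  14.95] 2.67
top yellow [448.99  -1.37   9.38] 3.93
```

```bash
python3 -c "
import cv2,numpy as np
a=[cv2.imread('pics/%s_foot_ov.png'%n) for n in('scene','top')]
h=max(i.shape[0] for i in a)
a=[cv2.copyMakeBorder(i,0,h-i.shape[0],0,0,cv2.BORDER_CONSTANT) for i in a]
i=np.hstack(a)
cv2.imwrite('pics/ov.png',cv2.resize(i,None,fx=.68,fy=.68))"
```

```text
(no output)
```

View pics/ov.png

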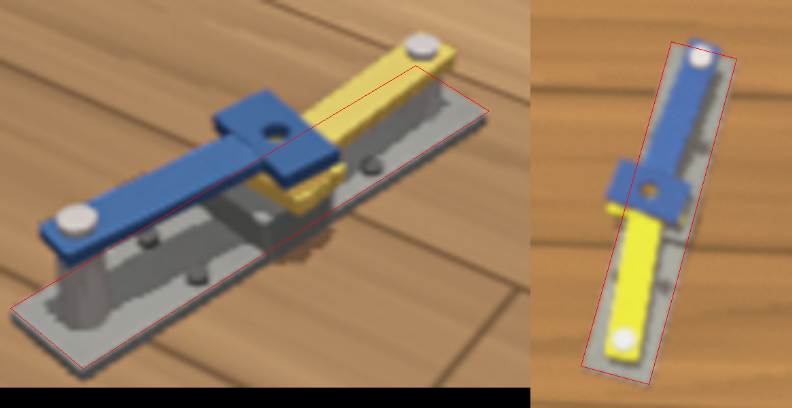

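```bash
python3 -m handwheel '[[[0.0178,0.0357,0,0,0,-0.0165,0.05],[0.0178,0.0357,0,0,0,-0.0165,0.05],[0.0178,0.0357,0,0,0,-0.0165,0.05],[0.0178,0.0357,0,0,0,-0.0165,0.05],[0.0178,0.0357,0,0,0,-0.0165,0.05],[0.0178,0.0357,0,0,0,-0.0165,0.05],[0.0178,0.0357,0,0,0,-0.0165,0.05],[0.0178,0.0357,0,0,0,-0.0165,0.05]]]' 40
python3 -m handwheel '[[[0.0178,0.0357,0,0,0,0,0.05],[0.0178,0.0357,0,0,0,0,0.05],[0.0178,0.0357,0,0,0,0,0.05],[0.0178,0.0357,0,0,0,0,0.05],[0.0178,0.0357,0,0,0,0,0.05],[0.0178,0.0357,0,0,0,0,0.05],[0.0178,0.0357,0,0,0,0,0.05],[0.0178,0.0357,0,0,0,0,0.05]]]'
python3 -m handwheel '[[[0,0.038,0,0,0,0,0.05],[0,0.038,0,0,0,0,0.05],[0,0.038,0,0,0,0,0.05],[0,0.038,0,0,0,0,0.05],[0,0.038,0,0,0,0,0.05],[0,0.038,0,0,0,0,0.05],[0,0.038,0,0,0,0,0.05],[0,0.038,-0.02,0,0,0,0.05],[0,0.038,-0.02,0,0,0,0.05],[0,0,0,0,0,0,0.05]]]'
python3 - <<'E'
from h import *
from scipy.spatial.transform import Rotation as Ro
o=r.get_obs(); print(o['clock'],o['tcp_pos'],o['orientation'],o['grip_width'],o['joints'].round(2)); R=Ro.from_rotvec(o['orientation']).as_matrix(); print("jaw az",np.degrees(np.arctan2(R[1,1],R[0,1])),R[:,2])
for n in("scene","top"):
    p,d=r.grab_frame(n); cv2.imwrite(f"pics/{n}1.png",p[:,:,::-1]); np.save(f"{n}1.npy",d)
E
```

```text
clock: 1.27
tcp_pos: [0.4032, -0.3355, 0.3043]
orientation: [3.114, 0.412, 0.001]
contact_force: [0.3, -0.3, -0.0]
grip_width: 0.0503
clock: 1.93
tcp_pos: [0.5456, -0.0498, 0.3043]
orientation: [3.114, 0.413, 0.001]
contact_force: [0.6, -0.4, -0.1]
grip_width: 0.0498
clock: 2.77
tcp_pos: [0.5412, 0.2963, 0.2618]
orientation: [-3.108, -0.428, 0.007]
contact_force: [-1.6, 1.8, -0.9]
grip_width: 0.05
2.7667 [0.54115919 0.29633659 0.26180776] [-3.1081759  -0.42834964  0.00745562] 0.04997785400404606 [-0.3   0.45 -0.39  1.72  0.19  1.01 -2.06]
jaw az -74.30710593106771 [-0.00525821  0.00334389 -0.99998058]
```

```bash
python3 -m handwheel '[[[0,-0.0005,0,0,0,0,0.05],[0,0,0,0,0,0,0.05]]]'
python3 - <<'E'
from h import *
o=r.get_obs(); print(o['clock'],o['tcp_pos'])
out=[]
for n in("scene","top"):
    p,d=r.grab_frame(n); p=p[:,:,::-1].copy(); cv2.imwrite(f"pics/{n}2.png",p); np.save(f"{n}2.npy",d)
    # expected grasp point & fingertips, pin model
    x0,y0=(390,180) if n=="scene" else (150,170)
    big=cv2.resize(p[y0:y0+140,x0:x0+100],None,fx=4,fy=4,interpolation=cv2.INTER_CUBIC)
    for X,c in(((*o['tcp_pos'][:2],o['tcp_pos'][2]-.073),(0,255,0)),((*o['tcp_pos'][:2],.114),(255,0,255)),((.5433,.293,.114),(255,255,0)),):
        u,v=proj(n,X); cv2.circle(big,(int((u-x0+.5)*4),int((v-y0+.5)*4)),3,c,-1)
    out.append(big)
cv2.imwrite("pics/c2.png",np.hstack(out))
E
```

```text
clock: 3.03
tcp_pos: [0.546, 0.2859, 0.2657]
orientation: [3.114, 0.409, 0.002]
contact_force: [0.8, -0.3, 0.3]
grip_width: 0.0498
3.0333 [0.54595709 0.2858549  0.2656754 ]
```

View pics/c2.png

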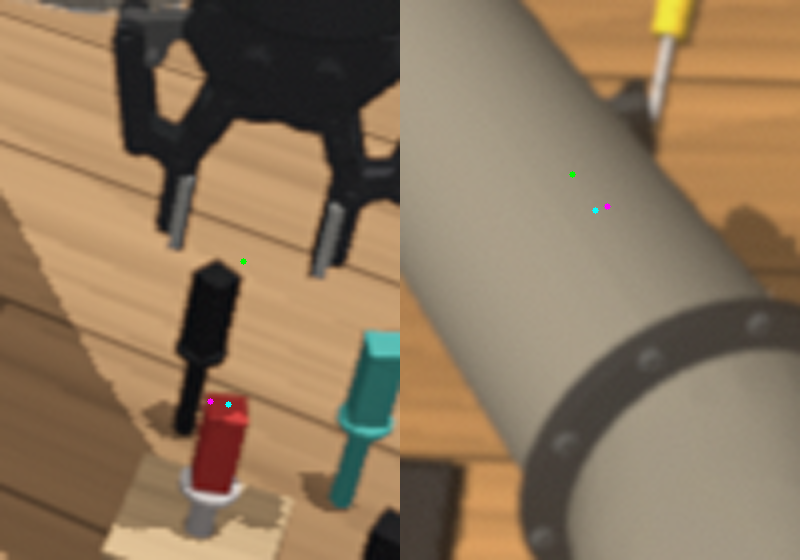

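```bash
python3 -m handwheel '[[[-0.0027,0.0071,-0.01,0,0,0,0.05],[0,0,-0.02,0,0,0,0.05],[0,0,-0.02,0,0,0,0.05],[0,0,-0.02,0,0,0,0.05],[0,0,-0.02,0,0,0,0.05],[0,0,-0.017,0,0,0,0.05],[0,0,-0.01,0,0,0,0.05],[0,0,0,0,0,0,0.05],[0,0,0,0,0,0,0.05]]]'
python3 - <<'E'
from h import *
o=r.get_obs(); print(o['clock'],o['tcp_pos'],o['contact_force'],o['moment'])
n="scene"
p,d=r.grab_frame(n); p=p[:,:,::-1].copy(); cv2.imwrite(f"pics/{n}3.png",p)
x0,y0=(390,200); cv2.imwrite("pics/c3.png",cv2.resize(p[y0:y0+140,x0:x0+140],None,fx=4,fy=4,interpolation=cv2.INTER_CUBIC))
E
```

```text
clock: 3.88
tcp_pos: [0.5422, 0.2947, 0.1479]
orientation: [3.114, 0.413, -0.001]
contact_force: [0.7, -0.2, 0.0]
grip_width: 0.0503
3.8833 [0.54220771 0.29472087 0.14792123] [ 0.74531214 -0.17513521  0.03245689] [ 0.05162878 -0.01569468  0.02283121]
```

View pics/c3.png

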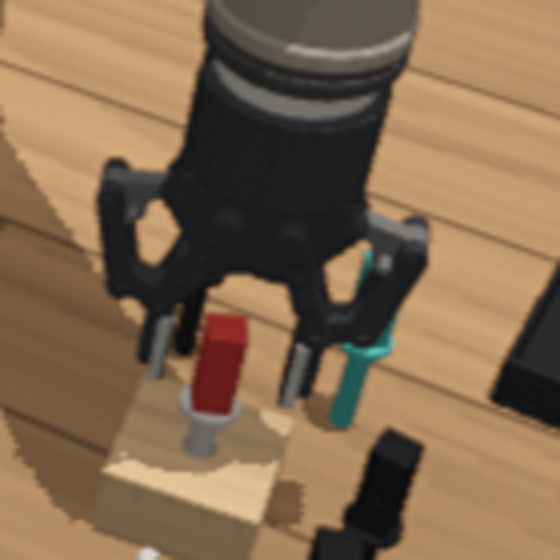

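```bash
python3 - <<'E'
from h import *
n="scene"
p,d=r.grab_frame(n); C=cloud(n,d); hsv=cv2.cvtColor(p,cv2.COLOR_RGB2HSV).astype(int)
X,Y,Z=np.moveaxis(C,-1,0)
t=r.get_obs()['tcp_pos'];print(t)
a=np.radians(15.3); ex=np.array([np.cos(a),np.sin(a)]); ey=np.array([-ex[1],ex[0]])
q=(C[...,:2]-t[:2]); A=q@ex; B=q@ey
red=((hsv[...,0]<8)|(hsv[...,0]>172))&(hsv[...,1]>130)
reg=(Z>.078)&(Z<.105)&(abs(A)<.03)&(abs(B)<.05)
for nm,m in(("red",reg&red),("left/right -",reg&~red&(B<-.015)),("+",reg&~red&(B>.015))):
    print(nm,m.sum(),"A pct",np.percentile(A[m],[5,25,50,75,95]).round(4),"B",np.percentile(B[m],[5,25,50,75,95]).round(4))
m=reg&red; m=cv2.erode(m.astype(np.uint8),np.ones((3,3)))>0
f=np.polyfit(B[m],A[m],1); print("face slope deg rel tool",np.degrees(np.arctan(f[0])),f[1])
E
```

```text
[0.54292953 0.2952025  0.14923134]
red 125 A pct [0.0081 0.0099 0.0112 0.0121 0.013 ] B [-0.0108 -0.0073 -0.0026  0.0019  0.0057]
left/right - 65 A pct [0.0048 0.0065 0.0087 0.0107 0.0117] B [-0.0375 -0.0345 -0.0312 -0.0284 -0.0259]
+ 85 A pct [-0.0028  0.0066  0.0087  0.0105  0.0125] B [0.0248 0.0262 0.0296 0.0338 0.0372]
face slope deg rel tool -8.071805836506693 0.01087026846602699
```

```bash
python3 -m handwheel '[[[0.0015,-0.002,0,0,0,0.04,0.05],[0,0,0,0,0,0.03,0.03],[0,0,0,0,0,0,0.0],[0,0,0,0,0,0,0.0],[0,0,0,0,0,0,0.0],[0,0,0,0,0,0,0.0],[0,0,0,0,0,0,0.0],[0,0,0,0,0,0,0.0]]]' 40
python3 - <<'E'
from h import *
o=r.get_obs(); print(o['clock'],o['tcp_pos'],o['contact_force'],o['moment'],o['grip_width'])
E
```

```text
clock: 4.65
tcp_pos: [0.5445, 0.2931, 0.1493]
orientation: [-3.098, -0.521, -0.003]
contact_force: [0.0, -0.5, 5.8]
grip_width: 0.0174
4.65 [0.54452732 0.29308062 0.14927586] [ 0.03220874 -0.45145303  5.84274501] [-0.22166534  0.07577454  0.03616055] 0.01739761784444499
```

```bash
python3 -m handwheel '[[[0,0,0,0,0,0,0.0],[0,0,0.01,0,0,0,0.0],[0,0,0.015,0,0,0,0.0],[0,0,0.02,0,0,0,0.0],[0,0,0.02,0,0,0,0.0],[0,0,0.02,0,0,0,0.0],[0,0,0.015,0,0,0,0],[0,0,0,0,0,0,0]]]' 80
python3 - <<'E'
from h import *
o=r.get_obs(); print(o['clock'],o['tcp_pos'],o['contact_force'],o['moment'],o['grip_width'])
n="scene"
p,d=r.grab_frame(n); p=p[:,:,::-1].copy(); cv2.imwrite(f"pics/{n}4.png",p); np.save("scene4.npy",d)
x0,y0=(390,150); cv2.imwrite("pics/c4.png",cv2.resize(p[y0:y0+140,x0:x0+140],None,fx=4,fy=4,interpolation=cv2.INTER_CUBIC))
E
```

```text
clock: 5.32
tcp_pos: [0.5449, 0.2938, 0.2519]
orientation: [-3.096, -0.521, -0.008]
contact_force: [0.0, 1.0, -0.9]
grip_width: 0.017
5.3167 [0.54490953 0.29384532 0.25194263] [ 0.01280232  1.0155918  -0.93090695] [ 0.06405062 -0.04036027  0.00459992] 0.016998063649421215
```

View pics/c4.png

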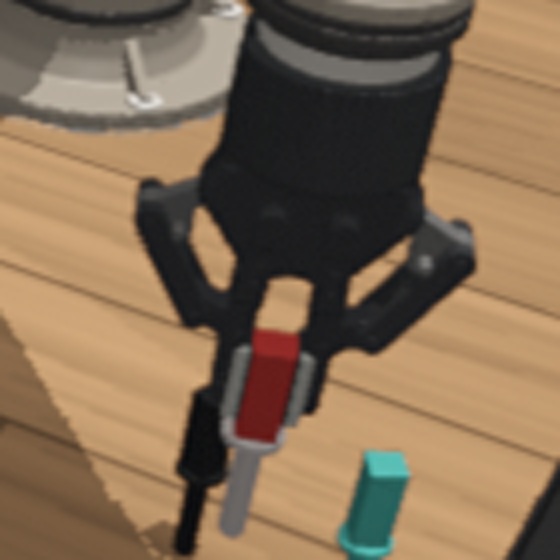

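```bash
python3 - <<'E'
from h import *
o=r.get_obs(); t=o['tcp_pos']; print(o['clock'],t)
im=cv2.imread("pics/scene4.png"); x0,y0=390,150
big=cv2.resize(im[y0:y0+140,x0:x0+140],None,fx=4,fy=4,interpolation=cv2.INTER_CUBIC)
tz=t[2]-.1393
for a in(0,.027,.054,.058,.104):
    c=np.array(proj("scene",(t[0],t[1],tz+a))); q=(c-[x0,y0]+.5)*4; print(a,q.round(0)); cv2.circle(big,tuple(int(v) for v in q),2,(0,255,0),-1)
cv2.imwrite("pics/c4b.png",cv2.resize(big[280:560,160:360],None,fx=2,fy=2))
C=cloud("scene",np.load("scene4.npy")); hsv=cv2.cvtColor(im,cv2.COLOR_BGR2HSV)
X,Y,Z=np.moveaxis(C,-1,0)
for lo,hi in((.11,.13),(.13,.15),(.15,.165),(.175,.19),(.19,.205)):
    m=(Z>lo)&(Z<hi)&(abs(X-t[0])<.02)&(abs(Y-t[1])<.014)
    print(lo,m.sum(),np.median(C[m],axis=0).round(4))
m=(abs(X-t[0])<.015)&(abs(Y-t[1])<.014)&(Z<.165)&(Z>.08); print("zmin",np.sort(Z[m])[:5])
E
```

```text
5.3667 [0.54431935 0.29327358 0.24989888]
0 [227. 531.]
0.027 [238. 485.]
0.054 [249. 437.]
0.058 [251. 430.]
0.104 [272. 343.]
0.11 44 [0.5517 0.2952 0.122 ]
0.13 66 [0.5518 0.2959 0.1397]
0.15 38 [0.5518 0.2954 0.1552]
0.175 109 [0.5554 0.2961 0.1835]
0.19 132 [0.5563 0.2937 0.1977]
zmin [0.1149694  0.11501595 0.11674224 0.11674379 0.11682686]
```

View pics/c4b.png

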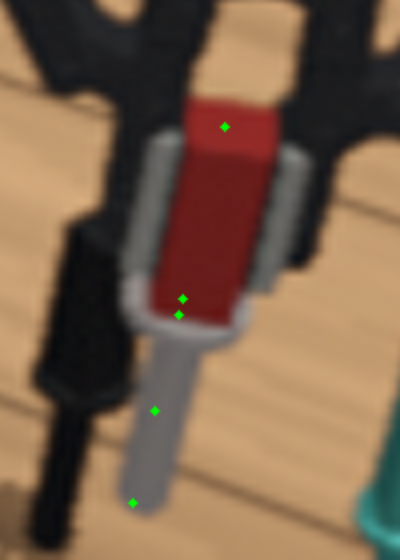

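```bash
python3 -m handwheel '[[[0.002,-0.025,0,0,0,0,0],[0.002,-0.035,0,0,0,0,0],[0.002,-0.035,0,0,0,0,0],[0.002,-0.035,0,0,0,0,0],[0.002,-0.035,0,0,0,0,0],[0.002,-0.035,0,0,0,0,0],[0.002,-0.035,0,0,0,0,0],[0.002,-0.035,0,0,0,0,0],[0.002,-0.025,0,0,0,0,0],[0.002,-0.014,0,0,0,0,0]]]'
python3 -m handwheel '[[[0,0,-0.007,0,0,0,0],[0,0,-0.014,0,0,0,0],[0,0,-0.007,0,0,0,0],[0,0,0,0,0,0,0],[0,0,0,0,0,0,0],[0,0,0,0,0,0,0]]]'
cat > look.py <<'E'
import sys
from h import *
k=sys.argv[1]; z=float(sys.argv[2]) if len(sys.argv)>2 else .1393
o=r.get_obs(); t=o['tcp_pos']; print(o['clock'],t.round(4),o['contact_force'].round(1),o['moment'].round(2),o['orientation'].round(4),o['grip_width'])
out=[]
for n in("scene","top"):
    p,d=r.grab_frame(n); p=p[:,:,::-1].copy(); cv2.imwrite(f"pics/{n}{k}.png",p); np.save(f"{n}{k}.npy",d)
    u,v=proj(n,(t[0],t[1],t[2]-z)); x0,y0=int(u)-32,int(v)-36
    big=cv2.resize(p[y0:y0+64,x0:x0+64],None,fx=6.2,fy=6.2,interpolation=cv2.INTER_CUBIC)
    cv2.circle(big,(int((u-x0+.5)*6.2),int((v-y0+.5)*6.2)),2,(0,255,0),-1); print(n,"crop origin",x0,y0,"tip exp",u,v); out.append(big)
cv2.imwrite(f"pics/c{k}.png",np.hstack(out))
E
python3 look.py 5
```

```text
clock: 6.2
tcp_pos: [0.5627, -0.021, 0.2464]
orientation: [3.098, 0.514, -0.005]
contact_force: [0.3, 0.3, -1.1]
grip_width: 0.0174
clock: 6.7
tcp_pos: [0.5639, -0.0154, 0.2201]
orientation: [-3.097, -0.524, 0.0]
contact_force: [-0.8, -0.0, -0.5]
grip_width: 0.0174
6.7 [ 0.5639 -0.0154  0.2201] [-0.8 -0.  -0.5] [0.01 0.04 0.01] [-3.0973e+00 -5.2390e-01  1.0000e-04] 0.017432188625681553
scene crop origin 260 204 tip exp 292.9729098210631 240.47214007475574
top crop origin 293 185 tip exp 325.43555753521105 221.56067285764024
```

View pics/c5.png

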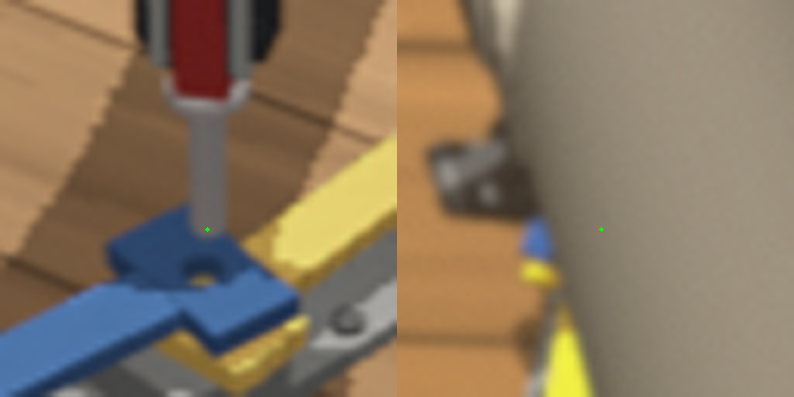

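```bash
cat > hole.py <<'E'
from h import *
out=[]
import sys
for k,n,guess in(("0","scene",(.5660,-.0150)),("5","scene",(.5660,-.0150)),("0","top",(.5635,-.017))):
    im=cv2.imread(f"pics/{n}{k}.png"); u,v=proj(n,(*guess,.066)); x0,y0=int(u)-11,int(v)-11
    big=cv2.resize(im[y0:y0+22,x0:x0+22],None,fx=16,fy=16,interpolation=cv2.INTER_CUBIC)
    best=guess
    for rad,c in((.00675,(0,255,0)),(.00775,(0,0,255))):
        a=np.linspace(0,2*np.pi,40); q=np.array([proj(n,(best[0]+rad*np.cos(t),best[1]+rad*np.sin(t),.066)) for t in a])
        cv2.polylines(big,[np.int32((q-[x0,y0]+.5)*16)],True,c,1)
    out.append(big)
cv2.imwrite("pics/hole.png",cv2.resize(np.hstack(out),None,fx=.75,fy=.75))
E
python3 hole.py
```

```text
(no output)
```

View pics/hole.png

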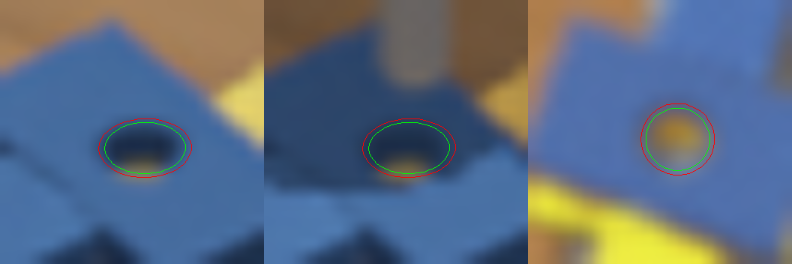

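```bash
python3 -m handwheel '[[[0.002,0,-0.004,0,0,0,0],[0,0,-0.005,0,0,0,0],[0,0,-0.003,0,0,0,0],[0,0,0,0,0,0,0],[0,0,0,0,0,0,0]]]'
python3 look.py 6
```

```text
clock: 7.22
tcp_pos: [0.5656, -0.0163, 0.2077]
orientation: [-3.098, -0.522, 0.001]
contact_force: [0.2, -0.6, -1.2]
grip_width: 0.0169
7.2167 [ 0.5656 -0.0163  0.2077] [ 0.2 -0.6 -1.2] [ 0.01 -0.01 -0.01] [-3.0978e+00 -5.2190e-01  1.2000e-03] 0.01689995741416693
scene crop origin 260 209 tip exp 292.1504197154285 245.57554182970222
top crop origin 293 186 tip exp 325.75750140203223 222.05654559035165
```

View pics/c6.png

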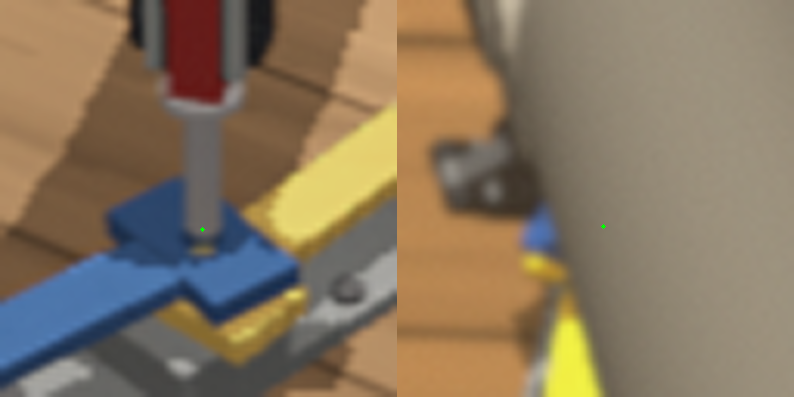

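```bash
for i in 1; do python3 -m handwheel '[[[0,0.0003,-0.0015,0,0,0,0],[0,0,-0.001,0,0,0,0],[0,0,-0.001,0,0,0,0],[0,0,0,0,0,0,0]]]'; done
python3 -m handwheel '[[[0,0,-0.001,0,0,0,0],[0,0,0,0,0,0,0]]]'
```

```text
clock: 7.65
tcp_pos: [0.5657, -0.016, 0.2044]
orientation: [-3.098, -0.522, 0.0]
contact_force: [0.2, 0.1, -0.9]
grip_width: 0.017
clock: 7.82
tcp_pos: [0.5658, -0.016, 0.2035]
orientation: [3.098, 0.522, -0.0]
contact_force: [-0.5, -0.4, -1.3]
grip_width: 0.017
```

```bash
python3 -m handwheel '[[[0,0,-0.0007,0,0,0,0],[0,0,-0.0007,0,0,0,0],[0,0,0,0,0,0,0]]]'
python3 -m handwheel '[[[0,0,-0.0007,0,0,0,0],[0,0,-0.0007,0,0,0,0],[0,0,0,0,0,0,0]]]'
```

```text
clock: 8.07
tcp_pos: [0.5658, -0.016, 0.202]
orientation: [3.098, 0.522, -0.0]
contact_force: [0.3, -0.4, -0.5]
grip_width: 0.017
clock: 8.32
tcp_pos: [0.5658, -0.016, 0.2006]
orientation: [3.098, 0.522, -0.0]
contact_force: [0.2, -0.0, -1.4]
grip_width: 0.017
```

```bash
python3 -m handwheel '[[[0,0,-0.001,0,0,0,0],[0,0,-0.001,0,0,0,0],[0,0,-0.001,0,0,0,0],[0,0,-0.001,0,0,0,0],[0,0,0,0,0,0,0]]]'
python3 -m handwheel '[[[0,0,-0.0015,0,0,0,0],[0,0,-0.0015,0,0,0,0],[0,0,-0.0015,0,0,0,0],[0,0,0,0,0,0,0]]]'
python3 look.py 7
```

```text
clock: 8.73
tcp_pos: [0.5657, -0.016, 0.1965]
orientation: [-3.098, -0.522, 0.001]
contact_force: [-0.1, -0.7, -1.7]
grip_width: 0.0167
clock: 9.07
tcp_pos: [0.5657, -0.016, 0.1919]
orientation: [3.098, 0.522, -0.001]
contact_force: [0.2, 0.2, -0.6]
grip_width: 0.0172
9.0667 [ 0.5657 -0.016   0.1919] [ 0.2  0.2 -0.6] [-0.04 -0.04  0.  ] [ 3.0979e+00  5.2200e-01 -7.0000e-04] 0.017203149650241292
scene crop origin 260 215 tip exp 292.33418747323327 251.67130784852213
top crop origin 293 187 tip exp 325.5341522682569 223.46048982317467
```

View pics/c7.png

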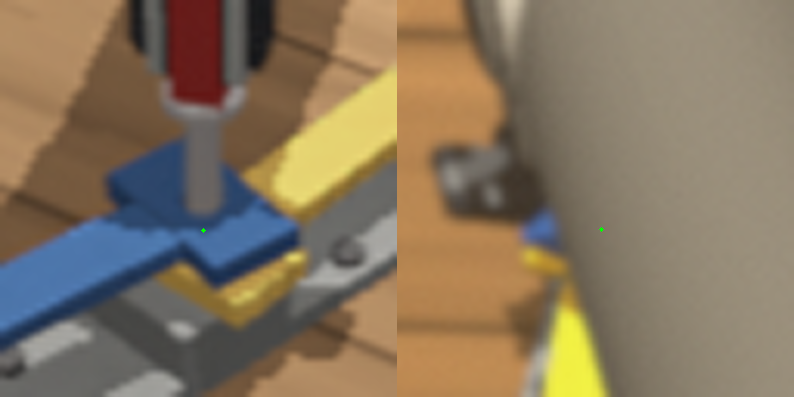

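```bash
python3 -m handwheel '[[[0,0,-0.0015,0,0,0,0],[0,0,-0.0015,0,0,0,0],[0,0,-0.001,0,0,0,0],[0,0,0,0,0,0,0]]]'
python3 -m handwheel '[[[0,0,-0.0007,0,0,0,0],[0,0,-0.0005,0,0,0,0],[0,0,0,0,0,0,0]]]'
python3 -m handwheel '[[[0,0,-0.0007,0,0,0,0],[0,0,0,0,0,0,0]]]'
```

```text
clock: 9.5
tcp_pos: [0.5657, -0.016, 0.188]
orientation: [3.098, 0.522, -0.001]
contact_force: [0.2, 0.4, -0.5]
grip_width: 0.0176
clock: 9.75
tcp_pos: [0.5658, -0.016, 0.187]
orientation: [-3.098, -0.522, 0.0]
contact_force: [0.4, -0.3, -1.5]
grip_width: 0.017
clock: 9.92
tcp_pos: [0.5658, -0.0159, 0.1863]
orientation: [-3.098, -0.522, 0.0]
contact_force: [1.1, -0.2, -2.4]
grip_width: 0.017
```

```bash
python3 -m handwheel '[[[0,0,-0.0007,0,0,0,0],[0,0,0,0,0,0,0]]]'
python3 -m handwheel '[[[0,0,-0.0007,0,0,0,0],[0,0,0,0,0,0,0]]]'
```

```text
clock: 10.08
tcp_pos: [0.5658, -0.016, 0.1856]
orientation: [-3.098, -0.522, 0.0]
contact_force: [0.5, 0.1, -1.1]
grip_width: 0.0168
clock: 10.25
tcp_pos: [0.5658, -0.016, 0.1849]
orientation: [3.098, 0.522, -0.0]
contact_force: [-0.3, 0.3, -0.9]
grip_width: 0.0175
```

```bash
python3 -m handwheel '[[[0,0,-0.001,0,0,0,0],[0,0,0,0,0,0,0]]]'
python3 -m handwheel '[[[0,0,-0.001,0,0,0,0],[0,0,0,0,0,0,0]]]'
python3 -m handwheel '[[[0,0,-0.001,0,0,0,0],[0,0,0,0,0,0,0]]]'
python3 -m handwheel '[[[0,0,-0.001,0,0,0,0],[0,0,-0.001,0,0,0,0],[0,0,0,0,0,0,0]]]'
```

```text
clock: 10.42
tcp_pos: [0.5657, -0.0162, 0.1838]
orientation: [3.098, 0.522, -0.001]
contact_force: [0.3, -1.0, -1.6]
grip_width: 0.017
clock: 10.58
tcp_pos: [0.5657, -0.0161, 0.1828]
orientation: [3.098, 0.522, -0.001]
contact_force: [-1.6, -0.6, -2.5]
grip_width: 0.0172
clock: 10.75
tcp_pos: [0.5657, -0.0162, 0.1818]
orientation: [3.098, 0.522, -0.001]
contact_force: [-0.3, -0.9, -1.5]
grip_width: 0.0173
clock: 11.0
tcp_pos: [0.5657, -0.0161, 0.1798]
orientation: [3.098, 0.522, -0.001]
contact_force: [-1.0, -0.8, -1.1]
grip_width: 0.017
```

```bash
python3 -m handwheel '[[[0,0,-0.0015,0,0,0,0],[0,0,-0.0015,0,0,0,0],[0,0,0,0,0,0,0]]]'
python3 -m handwheel '[[[0,0,-0.0015,0,0,0,0],[0,0,-0.001,0,0,0,0],[0,0,0,0,0,0,0]]]'
python3 -m handwheel '[[[0,0,-0.001,0,0,0,0],[0,0,0,0,0,0,0],[0,0,0,0,0,0,0]]]'
python3 look.py 8
```

```text
clock: 11.25
tcp_pos: [0.5657, -0.0161, 0.1766]
orientation: [3.098, 0.522, -0.001]
contact_force: [-0.3, -1.0, -1.2]
grip_width: 0.0171
clock: 11.5
tcp_pos: [0.5657, -0.0161, 0.1742]
orientation: [3.098, 0.522, -0.001]
contact_force: [-0.5, -1.5, -1.5]
grip_width: 0.0171
clock: 11.75
tcp_pos: [0.5657, -0.0161, 0.1734]
orientation: [3.098, 0.522, -0.0]
contact_force: [-0.9, -1.3, -2.0]
grip_width: 0.017
11.75 [ 0.5657 -0.0161  0.1734] [-0.9 -1.3 -2. ] [-0.51  0.4   0.01] [ 3.0979e+00  5.2170e-01 -4.0000e-04] 0.017027317061778405
scene crop origin 260 222 tip exp 292.37991294088755 258.60881584785506
top crop origin 293 189 tip exp 325.450587801035 225.09274801599318
```

View pics/c8.png

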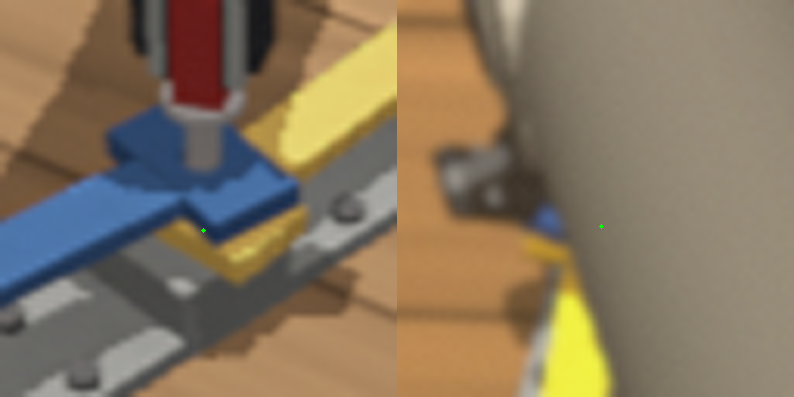

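```bash
python3 -m handwheel '[[[-0.0003,-0.0013,0,0,0,0,0],[-0.0003,-0.0013,0,0,0,0,0],[-0.0003,-0.0013,0,0,0,0,0],[0,0,0,0,0,0,0]]]'
python3 -m handwheel '[[[-0.0003,-0.0013,0,0,0,0,0],[-0.0003,-0.0013,0,0,0,0,0],[-0.0004,-0.0013,0,0,0,0,0],[-0.0003,-0.0013,0,0,0,0,0],[-0.0003,-0.001,0,0,0,0,0],[0,0,0,0,0,0,0],[0,0,0,0,0,0,0]]]'
python3 look.py 9
```

```text
clock: 12.18
tcp_pos: [0.5653, -0.0182, 0.1737]
orientation: [-3.096, -0.523, -0.002]
contact_force: [-0.1, 4.2, -2.5]
grip_width: 0.0175
clock: 12.77
tcp_pos: [0.5638, -0.0247, 0.1737]
orientation: [-3.096, -0.523, -0.002]
contact_force: [-0.0, 4.3, -1.8]
grip_width: 0.017
12.7667 [ 0.5638 -0.0247  0.1737] [-0.   4.3 -1.8] [ 1.33 -0.    0.02] [-3.0962e+00 -5.2330e-01 -2.2000e-03] 0.017007580355527945
scene crop origin 257 220 tip exp 289.4720947669907 256.4694978987754
top crop origin 296 189 tip exp 328.724014755206 225.9156014086034
```

View pics/c9.png

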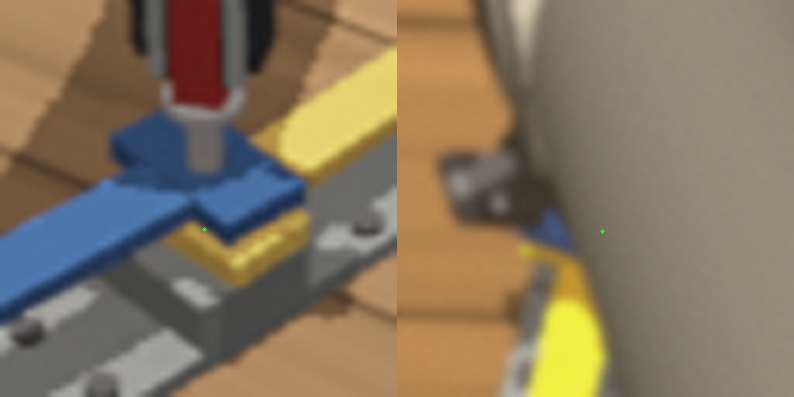

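```bash
python3 -m handwheel '[[[-0.0003,-0.0013,0,0,0,0,0],[-0.0003,-0.0012,0,0,0,0,0],[0,0,-0.001,0,0,0,0],[0,0,-0.001,0,0,0,0],[0,0,0,0,0,0,0]]]'
python3 -m handwheel '[[[0,0,-0.001,0,0,0,0],[0,0,-0.001,0,0,0,0],[0,0,0,0,0,0,0],[0,0,0,0,0,0,0]]]'
python3 -m handwheel '[[[0,0,-0.001,0,0,0,0],[0,0,0,0,0,0,0]]]'
```

```text
clock: 13.28
tcp_pos: [0.5633, -0.0273, 0.1719]
orientation: [-3.097, -0.523, -0.002]
contact_force: [-0.5, 4.9, -0.2]
grip_width: 0.0169
clock: 13.62
tcp_pos: [0.5633, -0.0273, 0.1699]
orientation: [-3.097, -0.523, -0.002]
contact_force: [-0.4, 5.1, -0.6]
grip_width: 0.0172
clock: 13.78
tcp_pos: [0.5633, -0.0273, 0.1689]
orientation: [-3.097, -0.523, -0.002]
contact_force: [-0.5, 6.0, -0.4]
grip_width: 0.017
```

```bash
python3 -m handwheel '[[[0,0,-0.0008,0,0,0,0],[0,0,0,0,0,0,0]]]'
python3 -m handwheel '[[[0,0,-0.0008,0,0,0,0],[0,0,0,0,0,0,0]]]'
python3 -m handwheel '[[[0,0,-0.0008,0,0,0,0],[0,0,0,0,0,0,0]]]'
```

```text
clock: 13.95
tcp_pos: [0.5633, -0.0273, 0.1681]
orientation: [-3.097, -0.523, -0.002]
contact_force: [-0.4, 5.3, 0.2]
grip_width: 0.0168
clock: 14.12
tcp_pos: [0.5633, -0.0274, 0.1674]
orientation: [-3.097, -0.523, -0.002]
contact_force: [-0.4, 5.6, 0.8]
grip_width: 0.0169
clock: 14.28
tcp_pos: [0.5633, -0.0273, 0.1666]
orientation: [-3.097, -0.523, -0.002]
contact_force: [-0.9, 4.4, 0.7]
grip_width: 0.017
```

```bash
python3 -m handwheel '[[[0,0,-0.001,0,0,0,0],[0,0,0,0,0,0,0]]]'
python3 -m handwheel '[[[0,0,-0.001,0,0,0,0],[0,0,0,0,0,0,0]]]'
python3 -m handwheel '[[[0,0,-0.001,0,0,0,0],[0,0,0,0,0,0,0]]]'
```

```text
clock: 14.45
tcp_pos: [0.5632, -0.0274, 0.1655]
orientation: [-3.097, -0.523, -0.002]
contact_force: [-0.3, 4.7, 1.1]
grip_width: 0.0171
clock: 14.62
tcp_pos: [0.5632, -0.0274, 0.1645]
orientation: [-3.097, -0.523, -0.002]
contact_force: [0.6, 5.4, 0.8]
grip_width: 0.0172
clock: 14.78
tcp_pos: [0.5632, -0.0274, 0.1635]
orientation: [-3.097, -0.523, -0.002]
contact_force: [-0.7, 5.2, 0.8]
grip_width: 0.0171
```

```bash
python3 -m handwheel '[[[0,0,-0.0013,0,0,0,0],[0,0,-0.0013,0,0,0,0],[0,0,0,0,0,0,0]]]'
python3 -m handwheel '[[[0,0,-0.0013,0,0,0,0],[0,0,-0.0013,0,0,0,0],[0,0,0,0,0,0,0]]]'
python3 -m handwheel '[[[0,0,-0.0013,0,0,0,0],[0,0,-0.0013,0,0,0,0],[0,0,0,0,0,0,0]]]'
python3 look.py 10
```

```text
clock: 15.03
tcp_pos: [0.5632, -0.0275, 0.1608]
orientation: [-3.097, -0.523, -0.002]
contact_force: [-0.8, 6.0, -0.4]
grip_width: 0.0168
clock: 15.28
tcp_pos: [0.5632, -0.0275, 0.1582]
orientation: [-3.097, -0.523, -0.002]
contact_force: [0.7, 5.1, -0.3]
grip_width: 0.0173
clock: 15.53
tcp_pos: [0.5632, -0.0275, 0.1556]
orientation: [-3.097, -0.523, -0.002]
contact_force: [1.0, 5.3, -1.3]
grip_width: 0.017
15.5333 [ 0.5632 -0.0275  0.1556] [ 1.   5.3 -1.3] [1.24 0.11 0.02] [-3.0968e+00 -5.2320e-01 -2.1000e-03] 0.017040921646610804
scene crop origin 256 226 tip exp 288.64288517506316 262.43864570610356
top crop origin 297 191 tip exp 329.6153311496439 227.7109470347193
```

View pics/c10.png

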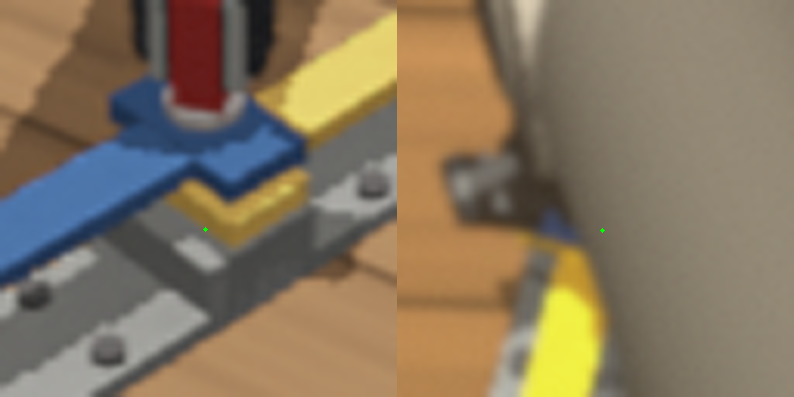

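```bash
python3 -m handwheel '[[[0,0,-0.0013,0,0,0,0],[0,0,-0.0013,0,0,0,0],[0,0,0,0,0,0,0]]]'
python3 -m handwheel '[[[0,0,-0.001,0,0,0,0],[0,0,0,0,0,0,0]]]'
python3 -m handwheel '[[[0,0,-0.0008,0,0,0,0],[0,0,0,0,0,0,0]]]'
python3 -m handwheel '[[[0,0,-0.0006,0,0,0,0],[0,0,0,0,0,0,0]]]'
```

```text
clock: 15.88
tcp_pos: [0.5632, -0.0275, 0.153]
orientation: [-3.097, -0.523, -0.002]
contact_force: [-0.7, 5.2, 0.2]
grip_width: 0.0173
clock: 16.05
tcp_pos: [0.5632, -0.0275, 0.1521]
orientation: [-3.097, -0.523, -0.002]
contact_force: [-0.0, 4.8, -0.1]
grip_width: 0.0174
clock: 16.22
tcp_pos: [0.5632, -0.0275, 0.1514]
orientation: [-3.097, -0.523, -0.002]
contact_force: [-1.8, 4.9, 1.1]
grip_width: 0.0169
clock: 16.38
tcp_pos: [0.5633, -0.0274, 0.1513]
orientation: [-3.097, -0.523, -0.002]
contact_force: [-1.9, 4.9, 6.5]
grip_width: 0.0169
```

```bash
python3 -m handwheel '[[[0.0002,0.001,0,0,0,0,0],[0,0.0006,0,0,0,0,0],[0,0,0,0,0,0,0],[0,0,0,0,0,0,0.03],[0,0,0,0,0,0,0.05],[0,0,0,0,0,0,0.05],[0,0,0,0,0,0,0.05]]]'
python3 look.py 11
```

```text
clock: 16.97
tcp_pos: [0.563, -0.0276, 0.1502]
orientation: [3.098, 0.521, 0.0]
contact_force: [-0.8, 0.2, 0.1]
grip_width: 0.05
16.9667 [ 0.563  -0.0276  0.1502] [-0.8  0.2  0.1] [-0.    0.01  0.06] [3.0975e+00 5.2090e-01 1.0000e-04] 0.05003213606129525
scene crop origin 256 228 tip exp 288.6775578196306 264.3122873043736
top crop origin 297 192 tip exp 329.6055118683926 228.21844455403823
```

View pics/c11.png

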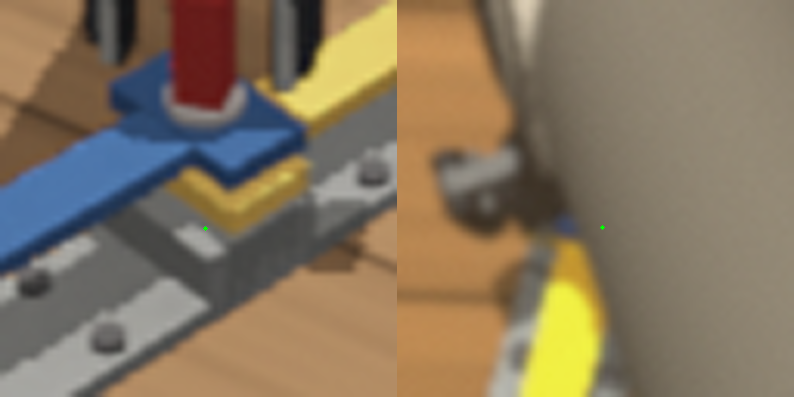

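Released, with the collar on the blue arm and both fingers clear. Next I retract straight up and move aside to check.

```bash
python3 -m handwheel '[[[0,0,0.01,0,0,0,0.05],[0,0,0.025,0,0,0,0.05],[0,0,0.03,0,0,0,0.05],[0,0,0.035,0,0,0,0.05],[0,0,0.035,0,0,0,0.05],[0,-0.035,0.01,0,0,0,0.05],[0,-0.035,0,0,0,0,0.05],[0,-0.035,0,0,0,0,0.05],[0,-0.035,0,0,0,0,0.05],[0,-0.035,0,0,0,0,0.05]]]'
python3 -m handwheel '[[[0,-0.035,0,0,0,0,0.05],[0,-0.035,0,0,0,0,0.05],[0,-0.02,0,0,0,0,0.05],[0,0,0,0,0,0,0.05],[0,0,0,0,0,0,0.05]]]'
python3 - <<'E'
from h import *
out=[]
for n in("scene","top"):
    p,d=r.grab_frame(n); C=cloud(n,d); hsv=cv2.cvtColor(p,cv2.COLOR_RGB2HSV).astype(int); X,Y,Z=np.moveaxis(C,-1,0)
    red=((hsv[...,0]<8)|(hsv[...,0]>172))&(hsv[...,1]>130)&(abs(X-.563)<.04)&(abs(Y+.027)<.04)
    print(n,red.sum(),"red z max/min",np.percentile(Z[red],[1,99]).round(4),"med",np.median(C[red],axis=0).round(4), "expect top .116, bottom .070")
    for z0,z1 in((.075,.09),(.09,.11)):
        m=red&(Z>z0)&(Z<z1); print(z0,m.sum(),C[m].mean(0).round(4) if m.sum() else '')
    cv2.imwrite(f"pics/{n}12.png",p[:,:,::-1])
    u,v=proj(n,(.563,-.027,.08)); x0,y0=int(u)-32,int(v)-32
    out.append(cv2.resize(p[y0:y0+64,x0:x0+64,::-1],None,fx=6.2,fy=6.2,interpolation=cv2.INTER_CUBIC))
cv2.imwrite("pics/c12.png",np.hstack(out)); o=r.get_obs(); print(o['clock'],o['tcp_pos'],o['contact_force'])
E
```

```text
clock: 17.9
tcp_pos: [0.5627, -0.2036, 0.2964]
orientation: [3.097, 0.522, 0.001]
contact_force: [0.9, 0.1, -0.0]
grip_width: 0.0504
clock: 18.32
tcp_pos: [0.5624, -0.2934, 0.2956]
orientation: [3.099, 0.517, -0.0]
contact_force: [-0.3, 1.2, 0.0]
grip_width: 0.0502
scene 213 red z max/min [0.0745 0.1188] med [ 0.5711 -0.0219  0.1011] expect top .116, bottom .070
0.075 58 [ 0.57   -0.0218  0.0829]
0.09 77 [ 0.5699 -0.0219  0.0999]
top 61 red z max/min [0.093  0.1191] med [ 0.5579 -0.0281  0.1143] expect top .116, bottom .070
0.075 0 
0.09 9 [ 0.5542 -0.029   0.0998]
18.4167 [ 0.56325926 -0.29054743  0.2956844 ] [0.89652496 0.86880031 0.27586517]
```

View pics/c12.png

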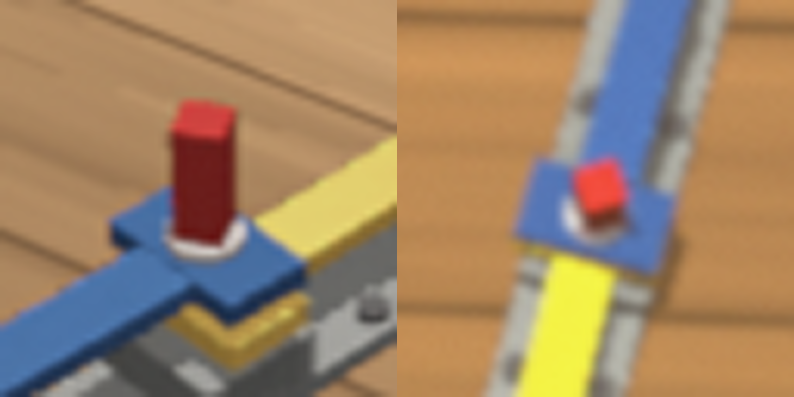

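The pin stands upright with its collar flat on the blue arm, and both arms are in line. With the collar there the tip must be 12 mm above the bench, inside the foot's hole.

```bash
python3 - <<'E'
from bench import r
print(r.hand_in())
E
```

```text
the job is handed in; nothing more can be done
None
```

The pin is through both eyes and in the foot's hole, with its collar on the blue arm. I let go, backed the gripper off and handed in at about 18.4 s; no verdict is reported.

- **Run:** I took the red-handled pin from its holder and lowered it through the blue and yellow eyes, both found about 11.5 mm off the foot's axis. I then swung the two arms into line with the pin and lowered it into the foot's hole until the collar touched. Measured forces stayed below about 7 N.
- **Seating:** The collar touched where I predicted (TCP at 0.1513 m, upward force rising to 6.5 N). The last pictures show the pin upright and released, and the arms in line. In both cameras the handle top reads up to about 119 mm (99th percentile of its depth points), against 116 mm expected. I put the 3 mm down to depth noise.
- **Cameras:** The two cameras disagreed by 3–4 mm in x on several things. I settled on values from the gripper and pin seen in the scene picture and from the lack of resistance at each hole. I never measured how far the tip is from the foot's axis, but the hole allows less than 1 mm.
- **Bystanders:** I kept the gripper clear of the jar, screwdriver, tray and pliers but did not measure them again at the end.

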